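Prop the tall panel on the table stand

TASK

The tall painting panel goes on display: first take the hand stamp off the ledge of the wooden table stand and put it away inside the open drawer of the small desk cabinet. Then lift the tall panel out of its rack and lean it on the stand, tall side up: lower edge on the ledge behind the lip, back resting on the sloping backrest, square and in the middle. Set the panel down rather than dropping it, and leave the short panel, bottle, pencil cup and sharpener where they are.

Things in the scene. Friction and masses are not known exactly. Their poses are not given: they have to be found in the camera images.
- stand: Fixed light-wood table stand, 160 mm wide (y). Origin on the table under the foot of the backrest's front face, mid-width; +x is its front. Base x -100 to 50, its top (ledge) at z 18 mm. Lip x 38 to 50, top z 30. Backrest 8 mm thick: front face rises from x 0, z 18, leaning to -x 18 degrees from vertical, to x -29, z 108; struts behind it.
- stamp: Loose hand stamp, 50 mm tall, about 60 g, standing on the stand's ledge. Origin: centre of its underside, z up through the handle. Base block 28 (x) by 44 (y) by 14 mm; neck 16 mm in diameter; dark round handle 24 mm in diameter from z = 27 to 45 mm, narrowing to 16 mm at the top, z = 50 mm.
- stamp_mid (a point): Point on the stamp's axis, 22 mm above its underside.
- drawer_spot (a point): Point on the open top drawer's inner floor, mid-width, 44 mm behind its front's inner face, about 95 mm above the table; x points into the cabinet, z up. Inside: x -44 to 111, y -74 to 74 mm; side walls 53 mm high, front 61 mm. The cabinet covers the rear; only the front part, as long as the joint value, is open above.
- cabinet_drawer0 (a joint): Opening of the top drawer in m: 0 shut, 0.134 fully out; it starts 0.095 to 0.12 open and slides with about 1 N.
- cabinet: Fixed grey two-drawer desk cabinet, 200 deep (x) by 190 wide (y) by 170 mm high. Origin: centre of its underside; front faces its -x. Each drawer has a knob that stands 35 mm out of its front.
- tall_panel: Loose plywood painting panel primed white on both faces, both faces alike, 10 thick (x) by 120 wide (y) by 160 mm tall (z), about 130 g. Origin: centre of its lower edge; z up along its height. Starts standing in one of the rack's two slots.
- panel_top (a point): Centre of the tall panel's top edge, 160 mm from its origin.
- short_panel: The other panel in the rack, alike but 95 mm tall; to be left there. Origin: centre of its lower edge, axes as the tall panel's.
- rack: Fixed dark wooden rack, 150 (x) by 140 mm (y), base 12 mm thick. Two slots along y, at x = +40 and -40 mm, each 15 mm wide between rails whose tops are at z = 42 mm; slot floors at z = 12 mm. Origin: centre of its underside.
- bottle: Brown bottle, 60 mm diameter, 190 mm tall; bystander. Origin: centre of its underside.
- pencil_cup: Glass cup with pencils, 72 mm diameter, pencils to 150 mm high; bystander. Origin: centre of its underside.
- sharpener: Metal desk pencil sharpener with a crank, about 60 by 50 by 105 mm; bystander. Origin: centre of its underside.
Things that resemble listed ones, but are neither listed nor needed, are in the scene too. What is meant by the stand is not black, and is the smaller of those in its own colour.

How it is judged:
By the outcome, as a careful person would: the job done as asked, in the order asked, and still so for the second after the job is handed in, with the robot touching nothing.
It also fails if it takes over 61 s, if anything falls off the work surface, if the arm or the gripper's body presses on something with over 40 N, if the wrist force passes 120 N, or if a joint passes its speed limit or range.

ROBOT

A 7-joint arm with a two-finger parallel gripper is mounted at the origin on the work surface. World frame = base frame: x ahead of the robot, y to its left, z up, the work surface at z = 0. Lengths are in m, angles in degrees, forces in N, time in s.
With the tool pointing down it reaches from about 0.425 to 0.875 m from the base axis. Payload 4.7 kg.
Tool frame: the origin (TCP) lies at the very end of the fingers, on their centre line; the grasp point (between the pads) lies 19 mm behind it; z points along the fingers, y is the line along which they close (so a half turn about z gives the same grasp; the last joint's range is limited). The gripper opens to 87 mm and grips with 3 to 60 N. Pads are 19 mm wide; open, the fingers measure 117 mm over their backs; the gripper's body (75 mm by 190 mm) begins 51 mm behind the grasp point.
Start: joints at [-68.234, 18.392, -4.016, 83.108, 1.295, 78.541, -3.26], TCP at [0.233, 0.607, 0.203] pointing down, gripper open.
Joint ranges: [-163.93, 163.93], [-17.29, 119.83], [-79.2, 71.16], [3.27, 140.29], [-89.18, 269.18], [5.43, 117.66], [-154.24, 154.24]. Speed limits (degrees/s): [147.25, 147.25, 180, 180, 180, 180, 180].

INTERFACE

Orientations are given as [roll, pitch, yaw] about the fixed x, y, z axes, in that order (R = Rz(yaw) Ry(pitch) Rx(roll)).
In Python, from cell import get_obs, cams, ticket, finder gives the robot as it stands.
- The arm moves only by the shell command python3 -m creep 'ROWS' [FORCE]. ROWS is text: rows parted by semicolons, each of 5 numbers parted by spaces: the shift along the world's x, y, z in m, then the turn about the world's z in degrees, then the finger opening in m, from 0 to 0.087. A call has 1 to 8 rows; each row shifts and turns the commanded pose from where the row before left it; what a row does not reach is not made up. A row lasts 1/8 s, in which the tool goes at most 62.5 mm and 10.7 degrees, less where a joint would pass 70% of its speed; a pose out of reach is approached as far as the arm can. A call with a gripper value outside its range is refused whole. The fingers move at their own pace and stop on an object; FORCE is the grip in N (left out, the last holds). Time passes only in rows, so rows that do not move let the fingers close. It gives the time, the measured TCP pose, the force, the opening and the grip force at its end, in the units of the state.
- get_obs(): the state, without advancing time (a new reading comes with each control period).
- cams.read_camera(name): name is "scene" or "top"; returns the picture (384x512x3 uint8, red, green, blue); there is no depth.
- cams.calibration(name): a dict with "fx", "fy", "cx", "cy" (pixels), "k1" (the pictures are not rectified: a ray, as slopes to the right and down, at radius r is drawn at 1 + k1 r^2 times it, then the intrinsics apply), "extrinsics" (4x4, takes a point from world to camera coordinates). Camera axes: x right, y down, z forward; pixel columns grow to the right and rows downward; lengths in m; the calibration is good to about 2 mm. A picture is of the moment at which its call begins. calibration takes no time and is no camera call.
- ticket.sign_off(): hands the job in; it is judged then, once.
Trained networks look in the newest picture that a camera, given by its name, has taken for a name from the list of things; names that differ only in an ending like _2 or _b are one class to them, and where a whole thing is asked for, a point or a joint stands for the part that bears it (a point fixed in the world has none). Each returns a list of dicts, best first, with "p" (0 to 1); they miss things now and then, are a little off and sometimes report something else, mostly with a low value. They report only what shows in the picture. A call takes as long as a camera call. They do not tell look-alikes from the thing itself.
- finder.masks_of(name, camera): "mask" (384x512 bool, what is visible of it) and "xy" ([column, row] in pixels, amid what is visible of it).
- finder.tip_of(name, camera): "xy" ([column, row] in pixels: a listed point, or the origin of a listed thing).
The state is a dict: "time_s": time; "qpos": joint angles; "joint_velocities": joint speeds; "effort": joint torques, N m; "tool_pos": TCP position; "tool_rot": TCP orientation; "force": force on the tool from outside, world axes, zero at the start; "wrist_torque": the same for the moment, N m; "grip_width": finger opening in m; "grasp_force": force on a finger pad.
Only numpy, scipy, OpenCV 4.12 (cv2) and the standard library are available. Lean on these libraries where they do the work, as an engineer would, in place of code of your own. Each camera call takes 0.05 s, during which the arm holds its last target. There are 200 camera calls.

## Working session

There is one attempt and no reset: what is moved stays moved. The work goes in short steps, Python scripts to look and compute and a shell command to move; the robot and the scene stay as the last step left them, time stands still between calls to the robot, and variables do not carry over. Pictures are saved under pics/ and viewed, at most 10 in all, crops included, and the job is handed in when it is done.

```bash
ls; mkdir -p pics
cat > h.py <<'E'
import numpy as np, cv2
from cell import get_obs, cams, ticket, finder
def ray(cam,xy):
    c=cams.calibration(cam); E=np.array(c["extrinsics"]); R=E[:3,:3]; t=E[:3,3]
    d=np.array([(xy[0]-c["cx"])/c["fx"],(xy[1]-c["cy"])/c["fy"]]); u=d.copy()
    for _ in range(20): u=d/(1+c["k1"]*(u@u))
    v=R.T@np.array([u[0],u[1],1]); return -R.T@t, v/np.linalg.norm(v)
def proj(cam,P):
    c=cams.calibration(cam); E=np.array(c["extrinsics"]); p=E[:3,:3]@np.asarray(P,float)+E[:3,3]
    u=p[:2]/p[2]; u=u*(1+c["k1"]*(u@u)); return np.array([u[0]*c["fx"]+c["cx"],u[1]*c["fy"]+c["cy"]])
def atz(cam,xy,z):
    o,v=ray(cam,xy); return o+v*(z-o[2])/v[2]
def tri(obs):
    A=np.zeros((3,3));b=np.zeros(3);rs=[ray(c,x) for c,x in obs]
    for o,v in rs:
        M=np.eye(3)-np.outer(v,v);A+=M;b+=M@o
    P=np.linalg.solve(A,b); return P,[1000*np.linalg.norm((np.eye(3)-np.outer(v,v))@(P-o)) for o,v in rs]
def save(cam,name,box=None,s=1.5):
    im=cams.read_camera(cam)[:,:,::-1]
    if box: im=im[box[1]:box[3],box[0]:box[2]]
    cv2.imwrite("pics/"+name,cv2.resize(im,None,fx=s,fy=s,interpolation=cv2.INTER_CUBIC))
E
python3 - <<'E'
from h import *
np.set_printoptions(precision=3,suppress=True)
save("scene","s0.png");save("top","t0.png")
for c in("scene","top"):
    o,v=ray(c,(256,192));print(c,o,v)
    for n in("stand","stamp","stamp_mid","drawer_spot","cabinet","tall_panel","panel_top","short_panel","rack"):
        print(n,[(np.round(d["xy"]),round(d["p"],2)) for d in finder.tip_of(n,c)][:4])
print(get_obs())
E
```

```text
pics
scene [ 1.02  -0.69   0.719] [-0.468  0.674 -0.572]
stand [(array([261., 226.]), 0.96), (array([120., 261.]), 0.65)]
stamp [(array([263., 227.]), 0.73), (array([156., 246.]), 0.35)]
stamp_mid [(array([266., 216.]), 0.64)]
drawer_spot [(array([267., 148.]), 0.74)]
cabinet [(array([302., 184.]), 0.97)]
tall_panel [(array([166., 292.]), 0.55)]
panel_top [(array([155., 243.]), 0.98)]
short_panel [(array([196., 312.]), 0.96)]
rack [(array([183., 299.]), 0.75), (array([262., 224.]), 0.32)]
top [ 0.356 -0.015  1.447] [ 0.161  0.01  -0.987]
stand [(array([346., 278.]), 0.93), (array([364., 133.]), 0.92), (array([250., 207.]), 0.9)]
stamp [(array([250., 201.]), 0.69)]
stamp_mid [(array([251., 201.]), 0.53), (array([351., 194.]), 0.44), (array([246., 206.]), 0.32)]
drawer_spot [(array([157., 251.]), 0.67), (array([351., 194.]), 0.62)]
cabinet []
tall_panel [(array([353., 221.]), 0.85)]
panel_top [(array([364., 211.]), 0.62)]
short_panel [(array([348., 196.]), 0.84)]
rack [(array([348., 209.]), 0.76)]
{'time_s': 1.0, 'qpos': array([-68.234,  18.391,  -4.019,  83.106,   1.295,  78.54 ,  -3.26 ]), 'joint_velocities': array([-0.002,  0.082,  0.016,  0.004,  0.018, -0.149, -0.042]), 'effort': array([  0.   , -49.111,  -0.403, -31.278,  -0.064,   0.034,   0.   ]), 'tool_pos': array([0.233, 0.607, 0.203]), 'tool_rot': array([179.992,   0.002, 159.045]), 'force': array([-0.06 ,  0.082, -0.76 ]), 'wrist_torque': array([ 0.012, -0.006,  0.034]), 'grasp_force': 0.0, 'grip_width': 0.08730255138783483}
```

View pics/s0.png

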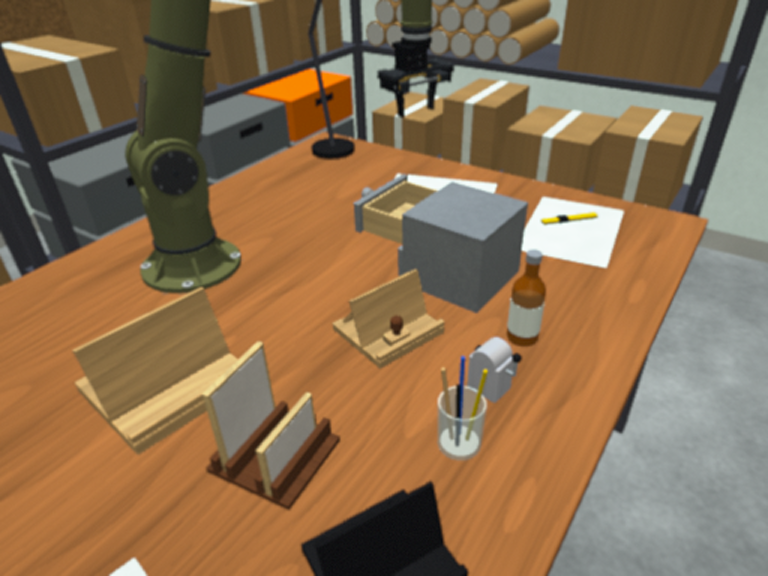

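View pics/t0.png

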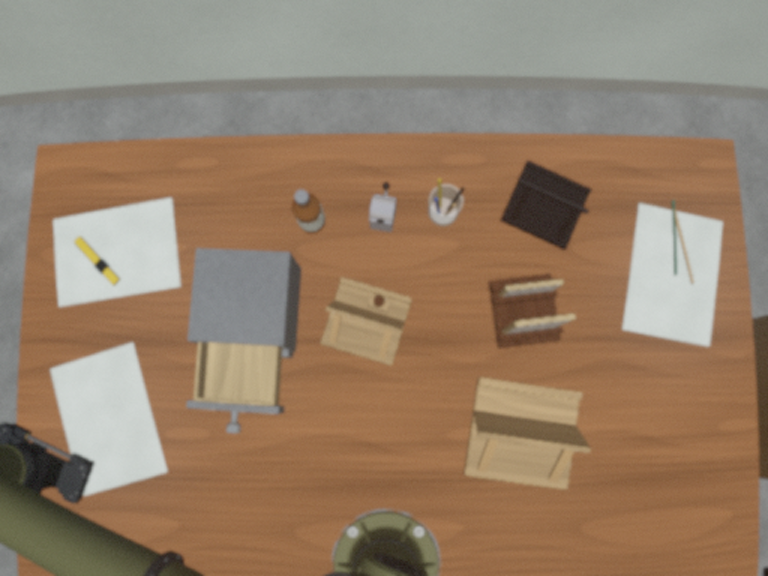

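Top view: the candidates for the stand are the small wooden one with the stamp (245,212), a larger wooden one (352,290) and a black one (364,135), so I choose (245,212). The only stamp is at (252,200). The tall panel is at (360,215) and the short one at (355,192). The drawer is at (158,250).

```bash
cat > fit.py <<'E'
from h import *
from scipy.optimize import minimize
def box(x0,x1,y0,y1,z0,z1):
    return np.array([[x,y,z] for x in(x0,x1) for y in(y0,y1) for z in(z0,z1)])/1000
def tf(P,p):
    c,s=np.cos(p[2]),np.sin(p[2]); R=np.array([[c,-s,0],[s,c,0],[0,0,1]])
    return P@R.T+[p[0],p[1],p[3] if len(p)>3 else 0]
S=4
def sil(cam,parts,p):
    im=np.zeros((384*S,512*S),np.uint8)
    for P in parts:
        q=np.array([proj(cam,a) for a in tf(P,p)])
        h=cv2.convexHull(np.round((q+.5)*S).astype(np.int32)); cv2.fillConvexPoly(im,h,1)
    return im
def iou(p,parts,masks):
    t=0
    for cam,(M,ig) in masks.items():
        s=sil(cam,parts,p)&~ig; m=M&~ig
        t+=(s&m).sum()/max(1,(s|m).sum())
    return -t/len(masks)
def getmask(name,cam,near):
    r=finder.masks_of(name,cam)
    if not r: return None
    m=min(r,key=lambda d:np.hypot(*(np.array(d["xy"])-near))); return m["mask"].astype(np.uint8),m["p"],m["xy"]
up=lambda m:cv2.resize(m,None,fx=S,fy=S,interpolation=cv2.INTER_NEAREST)
def run(parts,masks,p0,st=(.01,.01,.08,.005)):
    for k in(1,.3):
        n=len(p0); sx=np.vstack([p0]+[np.array(p0)+np.eye(n)[i]*st[i]*k for i in range(n)])
        r=minimize(iou,p0,args=(parts,masks),method="Nelder-Mead",options=dict(initial_simplex=sx,xatol=2e-4,fatol=1e-4,maxiter=120)); p0=r.x
    return r.x,-r.fun
br=np.array([[x,y,z] for x,z in((0,18),(-8.4,18),(-29,108),(-37,105.5)) for y in(-80,80)])/1000
STAND=[box(-100,50,-80,80,0,18),box(38,50,-80,80,18,30),br]
RACK=[box(-75,75,-70,70,0,12)]+[box(c+a,c+b,-70,70,12,42) for c in(40,-40) for a,b in((-14,-7.5),(7.5,14))]
TALL=[box(-5,5,-60,60,0,160)]; SHORT=[box(-5,5,-60,60,0,95)]
CAB=[box(-100,100,-95,95,0,170)]
STAMP=[box(-14,14,-22,22,0,14),box(-8,8,-8,8,14,27),box(-8,8,-8,8,45,50)]+[np.array([[12*np.cos(a),12*np.sin(a),z] for a in np.linspace(0,6.28,17) for z in(27,45)])/1000]
E
cat > m1.py <<'E'
from fit import *
np.set_printoptions(precision=4,suppress=True)
cams.read_camera("scene");cams.read_camera("top")
G={n:{} for n in("stand","stamp","rack","tall_panel","short_panel","cabinet")}
near=dict(stand=((258,215),(245,212)),stamp=((264,220),(252,200)),rack=((183,299),(350,207)),tall_panel=((160,270),(360,215)),short_panel=((193,295),(355,192)),cabinet=((305,165),(160,200)))
for n in G:
    for c,xy in zip(("scene","top"),near[n]):
        r=getmask(n,c,np.array(xy)); 
        if r: G[n][c]=r[0]; print(n,c,round(r[1],2),r[2],r[0].sum())
        else: print(n,c,None)
import pickle; pickle.dump(G,open("G.pkl","wb"))
def ms(n,ign=()):
    d={}
    for c,m in G[n].items():
        ig=np.zeros_like(m)
        for k in ign:
            if c in G[k]: ig|=cv2.dilate(G[k][c],np.ones((3,3),np.uint8))
        d[c]=(up(m),up(ig))
    return d
ini=lambda xy,z,yaw,*e:[*atz("top",xy,z)[:2],np.radians(yaw),*e]
print("stand",run(STAND,ms("stand",["stamp"]),ini((246,211),.018,-17)))
print("stand z free",run(STAND,ms("stand",["stamp"]),ini((246,211),.018,-17,0.)))
print("rack",run(RACK,ms("rack",["tall_panel","short_panel"]),ini((350,207),.01,6)))
print("tall",run(TALL,ms("tall_panel",["rack","short_panel"]),ini((353,221),.012,6,.012)))
print("short",run(SHORT,ms("short_panel",["rack"]),ini((348,196),.012,6,.012)))
print("stamp",run(STAMP,ms("stamp"),ini((250,201),.018,-17,.018)))
print("cab",run(CAB,ms("cabinet"),[.6,.23,0.]))
E
python3 m1.py
```

```text
stand scene 0.58 [257.9, 214.8] 2550
stand top 0.71 [246.0, 214.9] 2127
stamp scene 0.54 [262.2, 220.8] 190
stamp top None
rack scene 0.56 [190.0, 310.4] 2311
rack top 0.85 [347.7, 208.9] 1489
tall_panel scene 0.79 [160.8, 266.5] 2226
tall_panel top 0.8 [355.5, 213.2] 257
short_panel scene 0.2 [160.2, 264.7] 2251
short_panel top 0.16 [160.2, 251.7] 2655
cabinet scene 0.82 [298.5, 153.7] 6720
cabinet top 0.98 [161.9, 214.7] 7236Traceback (most recent call last):
  File "m1.py", line 21, in <module>
    print("stand",run(STAND,ms("stand",["stamp"]),ini((246,211),.018,-17)))
                  ~~~^^^^^^^^^^^^^^^^^^^^^^^^^^^^^^^^^^^^^^^^^^^^^^^^^^^^^
  File "fit.py", line 29, in run
    r=minimize(iou,p0,args=(parts,masks),method="Nelder-Mead",options=dict(initial_simplex=sx,xatol=2e-4,fatol=1e-4,maxiter=120)); p0=r.x
    res = _minimize_neldermead(fun, x0, args, callback, bounds=bounds,
                               **options)
    fsim[j] = func(sim[j])
              ~~~~^^^^^^^^
    fx = function(np.copy(x), *(wrapper_args + args))
  File "fit.py", line 18, in iou
    s=sil(cam,parts,p)&~ig; m=M&~ig
      ~~~^^^^^^^^^^^^^
  File "fit.py", line 12, in sil
    q=np.array([proj(cam,a) for a in tf(P,p)])
                ~~~~^^^^^^^
  File "h.py", line 9, in proj
    c=cams.calibration(cam); E=np.array(c["extrinsics"]); p=E[:3,:3]@np.asarray(P,float)+E[:3,3]
ValueError: time passes only in moves, steps and waits
```

```bash
python3 - <<'E'
s=open('h.py').read()
s=s.replace('def ray','_C={}\ndef cal(c):\n    if c not in _C: _C[c]=cams.calibration(c)\n    return _C[c]\ndef ray',1).replace('c=cams.calibration(cam)','c=cal(cam)')
open('h.py','w').write(s)
m=open('m1.py').read()
a=m.index('cams.read');b=m.index('def ms');m=m[:a]+'import pickle;G=pickle.load(open("G.pkl","rb"));G["short_panel"]={}\n'+m[b:]
m='\n'.join(l for l in m.split('\n') if not l.startswith(('print("short','print("cab')))
m+='''
for q in(.09,.1,.11,.12):
    C=CAB+[box(-100-q*1000-8,-100,-80,80,90,148),box(-108-q*1000,-100-q*1000,-95,95,88,156),box(-143-q*1000,-100,-6,6,115,127)]
    print("cab",q,run(C,ms("cabinet"),[.6,.23,0.]))
'''
open('m1.py','w').write(m)
E
time python3 m1.py
```

```text
stand (array([ 0.5413,  0.0316, -0.284 ]), np.float64(0.9322579846615915))
stand z free (array([ 0.5412,  0.0314, -0.299 , -0.0004]), np.float64(0.9331333600512222))
rack (array([ 0.5387, -0.3065,  0.106 ]), np.float64(0.7364674275595602))
tall (array([ 0.4983, -0.3109,  0.1443,  0.0097]), np.float64(0.9579384609814157))
stamp (array([ 0.5503,  0.016 , -0.1571,  0.0145]), np.float64(0.7917880794701987))
cab 0.09 (array([ 0.5425,  0.2842, -0.0587]), np.float64(0.922077133302585))
cab 0.1 (array([ 0.5424,  0.2842, -0.0582]), np.float64(0.9463878935259109))
cab 0.11 (array([ 0.546 ,  0.2837, -0.0584]), np.float64(0.9544858777568501))
cab 0.12 (array([ 0.5468,  0.284 , -0.056 ]), np.float64(0.9362514799554276))
real	0m30.716s
user	0m19.296s
sys	0m12.238s
```

```bash
cat > m2.py <<'E'
from fit import *
np.set_printoptions(precision=4,suppress=True)
I={c:cams.read_camera(c)[:,:,::-1].copy() for c in("scene","top")}
for n,guess in (("stamp_mid",[.55,.016,.04]),("stamp",[.55,.016,.018]),("drawer_spot",[.383,.293,.095]),("panel_top",[.498,-.311,.172]),("tall_panel",[.498,-.311,.012]),("stand",[.541,.032,0])):
    o=[]
    for c in I:
        g=proj(c,guess); r=finder.tip_of(n,c)
        r=[d for d in r if np.hypot(*(np.array(d["xy"])-g))<12]
        print(n,c,g,r[0]["xy"] if r else None)
        if r:o.append((c,r[0]["xy"]))
    if len(o)==2: print("   ",*tri(o))
def lines(im,c,parts,p,s,x0,y0,col):
    for P in parts:
        q=np.array([proj(c,a) for a in tf(P,p)]); q=((q+.5-[x0,y0])*s)
        for i in range(8):
            for b in(1,2,4):
                if i<i^b: cv2.line(im,tuple(map(int,q[i])),tuple(map(int,q[i^b])),col,1)
out=[]
Q=108
C=CAB+[box(-100-Q,-100,-74,74,95,148),box(-108-Q,-100-Q,-95,95,88,156)]
for c,B in (("scene",(215,175,305,245)),("scene",(130,220,230,340)),("scene",(225,105,365,215)),("top",(210,180,280,245)),("top",(320,175,395,240)),("top",(120,160,210,290))):
    x0,y0,x1,y1=B; s=min(260/(x1-x0),280/(y1-y0))
    im=cv2.resize(I[c][y0:y1,x0:x1],None,fx=s,fy=s,interpolation=cv2.INTER_CUBIC)
    lines(im,c,[STAND[0],STAND[1]],[.5413,.0316,-.29],s,x0,y0,(255,0,0))
    br4=STAND[2]; lines(im,c,[br4],[.5413,.0316,-.29],s,x0,y0,(255,255,0))
    lines(im,c,TALL,[.4985,-.311,.125,.012],s,x0,y0,(0,0,255))
    lines(im,c,RACK[:1],[.5387,-.3065,.106],s,x0,y0,(0,255,0))
    lines(im,c,C,[.5455,.284,-.058],s,x0,y0,(255,0,255))
    o=np.zeros((290,266,3),np.uint8); im=im[:290,:266]; o[:im.shape[0],:im.shape[1]]=im; out.append(o)
cv2.imwrite("pics/ov1.png",np.vstack([np.hstack(out[:3]),np.hstack(out[3:])]))
E
python3 m2.py
```

```text
stamp_mid scene [262.8397 217.8567] [262.5, 218.1]
stamp_mid top [250.6736 202.9012] [252.7, 201.1]
    [0.5544 0.009  0.0459] [np.float64(0.6965828998964858), np.float64(0.6965828998965484)]
stamp scene [262.9477 223.9328] [260.7, 225.8]
stamp top [250.8285 203.8284] [248.9, 200.2]
    [0.5544 0.0158 0.0157] [np.float64(10.121537192750013), np.float64(10.121537192750147)]
drawer_spot scene [265.8196 145.3798] [264.0, 146.3]
drawer_spot top [159.8452 255.2339] [158.7, 253.0]
    [0.3843 0.2924 0.0937] [np.float64(7.080258539803258), np.float64(7.08025853980319)]
panel_top scene [155.7252 243.3742] [158.5, 243.3]
panel_top top [362.2661 213.5183] [360.7, 213.5]
    [ 0.4991 -0.3063  0.1689] [np.float64(1.0116232618776873), np.float64(1.0116232618776229)]
tall_panel scene [167.6962 294.5044] [165.9, 295.1]
tall_panel top [351.2921 219.0774] [350.7, 219.7]
    [ 0.4949 -0.3113  0.0088] [np.float64(2.165085680604029), np.float64(2.1650856806039434)]
stand scene [263.4353 224.6868] [263.0, 229.2]
stand top [246.0844 207.3228] [248.7, 205.2]
    [ 0.5475  0.0225 -0.0069] [np.float64(1.6995879870828206), np.float64(1.6995879870828359)]
```

View pics/ov1.png

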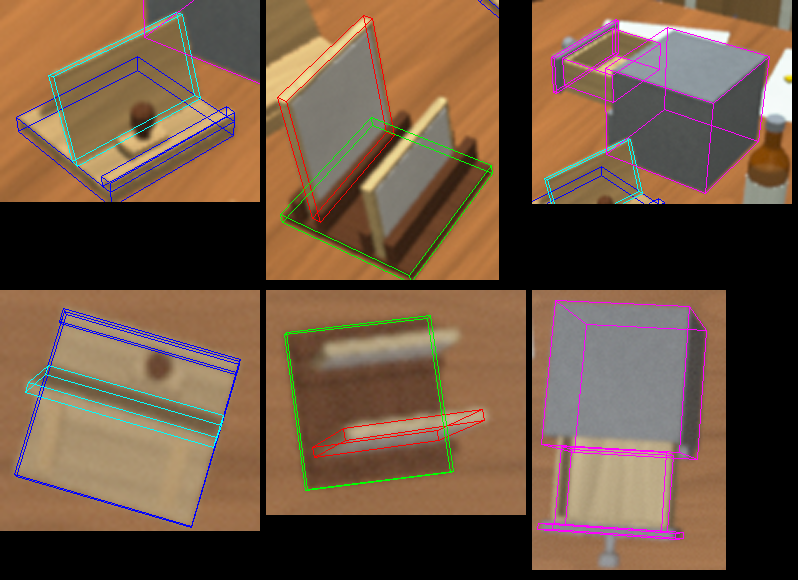

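The overlay shows the fitted models on the image edges to within 1 px: stand at (246,212), tall panel at (360,215), drawer at (158,250), so the stand choice holds. The handle is at scene (264,214) and top (252,200).

Run:
```python
from h import *
im={c:cams.read_camera(c).astype(int) for c in("scene","top")}
o=[]
for c,(u,v) in dict(scene=(264,214),top=(252,200)).items():
    w=im[c][v-9:v+10,u-9:u+10]; g=w.sum(2); th=(g.min()+np.median(g))/2
    n,L,st,ce=cv2.connectedComponentsWithStats((g<th).astype(np.uint8))
    k=L[8:11,8:11].max(); print(c,ce[k]+[u-9,v-9],st[k]); o.append((c,ce[k]+[u-9,v-9]))
print(tri(o)); P=tri(o)[0]; d=P[:2]-[.5413,.0316]; c,s=np.cos(-.29),np.sin(-.29); print("stand frame",c*d[0]+s*d[1],-s*d[0]+c*d[1])
print([atz(c,x,.055) for c,x in o]); print(get_obs()["time_s"])
```

```text
scene [263.875    216.796875] [ 5  7  9 11 64]
top [252.2        200.08571429] [ 7  6  6  7 35]
(array([0.55731986, 0.01072334, 0.05050309]), [np.float64(0.2618164842844329), np.float64(0.2618164842845057)])
stand frame 0.02132066240742945 -0.015424017885283027
[array([0.56025082, 0.00581702, 0.055     ]), array([0.55687641, 0.01080355, 0.055     ])]
2.5
```

```bash
python3 -m creep '.01 -.02 .01 0 .087;.027 -.05 .01 1 .087;.027 -.05 0 1 .087;.027 -.05 0 1 .087;.027 -.05 0 1 .087;.027 -.05 0 0.4 .087;.027 -.05 0 0 .087;.027 -.05 0 0 .087' 20; python3 -m creep '.027 -.05 0 0 .087;.027 -.05 0 0 .087;.027 -.05 0 0 .07;.027 -.05 0 0 .06;.017 -.0265 0 0 .06;0 0 -.03 0 .06;0 0 0 0 .06'
```

```text
time_s: 3.5
tool_pos: [0.4324, 0.2338, 0.2236]
tool_rot: [179.9, 0.0, 163.4]
force: [0.7, -0.0, -0.1]
grip_width: 0.087
grasp_force: 0.0
time_s: 4.38
tool_pos: [0.5545, 0.0091, 0.1913]
tool_rot: [-179.9, -0.2, 163.3]
force: [-0.2, -0.1, -0.3]
grip_width: 0.0604
grasp_force: 0.0
```

```bash
python3 -m creep '0 0 -.05 0 .06;0 0 -.04 0 .06;0 0 -.02 0 .06;0 0 0 0 .06;0 0 0 0 .06'
python3 - <<'E'
from h import *
save("scene","c1.png",(200,130,330,250),5)
E
```

```text
time_s: 5.0
tool_pos: [0.5576, 0.0107, 0.0846]
tool_rot: [179.9, 0.1, 163.5]
force: [0.5, 0.2, -0.5]
grip_width: 0.0603
grasp_force: 0.0
```

View pics/c1.png

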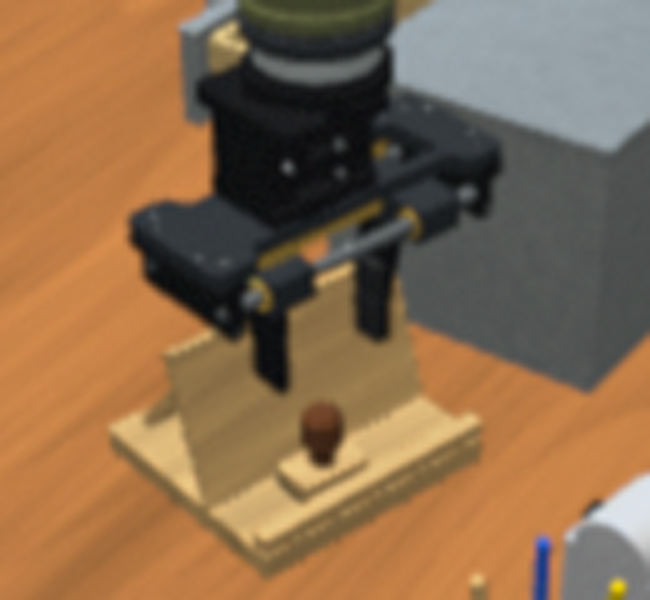

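The crop shows the finger tips at (277,387) and (375,335), straddling the handle at (322,420), so the tool is aligned. Next I lower and close.

```bash
python3 -m creep '0 0 -.02 0 .06;0 0 -.02 0 .06;0 0 -.006 0 .06;0 0 0 0 .045;0 0 0 0 .03;0 0 0 0 .015;0 0 0 0 .01;0 0 0 0 .01' 20
```

```text
time_s: 6.05
tool_pos: [0.5568, 0.0107, 0.0369]
tool_rot: [180.0, 0.0, 163.5]
force: [-0.5, 0.5, 0.8]
grip_width: 0.0224
grasp_force: 20.0
```

```bash
python3 -m creep '0 0 .02 0 .01;0 0 .05 0 .01;0 0 .06 0 .01;0 0 .05 0 .01;0 0 .02 0 .01;-.015 .025 0 2 .01;-.03 .05 0 3 .01;-.03 .05 0 3 .01'; python3 -m creep '-.03 .05 0 3 .01;-.03 .05 0 2.3 .01;-.025 .04 0 0 .01;-.013 .0165 0 0 .01;0 0 0 0 .01;0 0 0 0 .01'
python3 - <<'E'
from h import *
save("scene","c2.png",(200,60,330,180),5)
E
```

```text
time_s: 7.05
tool_pos: [0.4791, 0.1376, 0.2353]
tool_rot: [-180.0, -0.1, 171.6]
force: [0.3, 0.4, -1.2]
grip_width: 0.0222
grasp_force: 20.0
time_s: 7.8
tool_pos: [0.3837, 0.2909, 0.236]
tool_rot: [-179.9, -0.0, 176.7]
force: [-0.9, -0.0, -1.4]
grip_width: 0.0225
grasp_force: 20.0
```

View pics/c2.png

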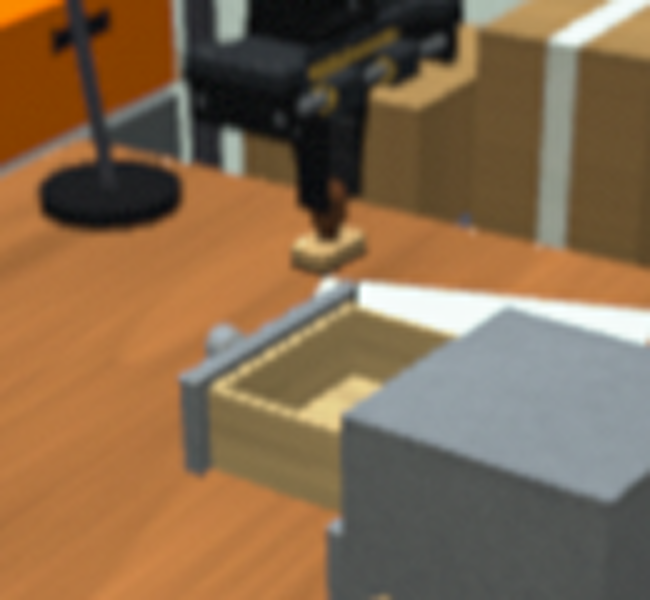

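The stamp hangs upright at crop (328,245), above the open drawer around (330,370).

```bash
python3 -m creep '0 0 -.03 0 .01;0 0 -.04 0 .01;0 0 -.03 0 .01;0 0 -.015 0 .01;0 0 0 0 .01;0 0 -.003 0 .01;0 0 -.003 0 .01;0 0 0 0 .01'
```

```text
time_s: 8.85
tool_pos: [0.3837, 0.2922, 0.1159]
tool_rot: [180.0, 0.0, 176.7]
force: [-0.6, 0.5, -1.2]
grip_width: 0.0225
grasp_force: 20.0
```

```bash
python3 -m creep '0 0 -.001 0 .01;0 0 -.001 0 .01;0 0 0 0 .01'; python3 -m creep '0 0 -.001 0 .01;0 0 -.001 0 .01;0 0 0 0 .01'
```

```text
time_s: 9.22
tool_pos: [0.3836, 0.2922, 0.1138]
tool_rot: [180.0, 0.0, 176.8]
force: [0.1, 0.3, 0.9]
grip_width: 0.0223
grasp_force: 20.0
time_s: 9.6
tool_pos: [0.3847, 0.2926, 0.1135]
tool_rot: [179.9, 0.1, 176.7]
force: [-0.4, -0.9, 9.0]
grip_width: 0.0224
grasp_force: 20.1
```

```bash
python3 -m creep '0 0 .001 0 .01;0 0 0 0 .03;0 0 0 0 .05;0 0 0 0 .055;0 0 .03 0 .055;0 0 .05 0 .055;0 0 .05 0 .055;0 0 0 0 .055'
python3 - <<'E'
from h import *
im=cams.read_camera("top");cams.read_camera("scene")
cv2.imwrite("pics/d1.png",np.hstack([cv2.resize(cams.read_camera(c)[b[1]:b[3],b[0]:b[2],::-1],(400,400),interpolation=cv2.INTER_CUBIC) for c,b in(("scene",(230,90,310,170)),("top",(110,210,210,310)))]))
E
```

```text
time_s: 10.6
tool_pos: [0.3854, 0.2936, 0.2467]
tool_rot: [179.7, 0.3, 176.7]
force: [-0.0, 0.1, -0.1]
grip_width: 0.0549
grasp_force: 0.0
```

View pics/d1.png

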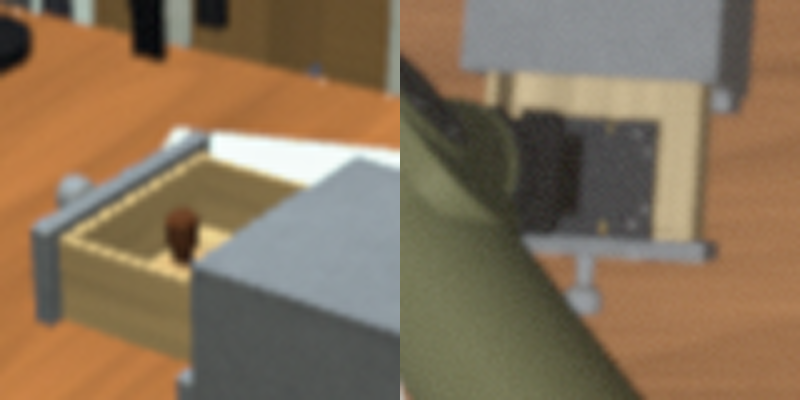

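The stamp stands upright in the drawer, handle at left crop (182,235). On to the panel.

```bash
python3 -m creep '.01 -.02 0 -4 .055;.015 -.045 0 -8 .055;.015 -.05 0 -8 .055;.015 -.05 0 -8 .055;.015 -.05 0 -8 .055;.01 -.05 0 -8 .055;.01 -.05 0 -8 .055;.005 -.05 0 -8 .055'; python3 -m creep '.005 -.05 0 -8 .055;.005 -.05 0 -8 .055;.005 -.05 0 -3.7 .055;.005 -.05 0 0 .055;0 -.036 0 0 .055;0 0 0 0 .055;0 0 0 0 .055';python3 - <<'E'
from h import *
print(get_obs()["tool_pos"],get_obs()["tool_rot"],get_obs()["qpos"])
E
```

```text
time_s: 11.8
tool_pos: [0.4778, -0.0765, 0.2418]
tool_rot: [-179.9, -0.0, 116.2]
force: [1.2, -0.3, -0.3]
grip_width: 0.0547
grasp_force: 0.0
time_s: 12.68
tool_pos: [0.4977, -0.3089, 0.2419]
tool_rot: [-179.9, -0.1, 96.9]
force: [0.4, 0.4, -0.0]
grip_width: 0.0549
grasp_force: 0.0
[ 0.49769708 -0.30889447  0.24188707] [-1.79934243e+02 -6.08820856e-02  9.69374360e+01] [-9.77413028 11.74927328 45.51924567 90.59988542 -8.45310269 81.29345537
 43.37789362]
```

```bash
python3 -m creep '0 0 -.03 0 .055;0 0 -.035 0 .055;0 0 -.02 0 .055;0 0 -.015 0 .04;0 0 0 0 .03;0 0 0 0 .02;0 0 0 0 .013;0 0 0 0 .013' 5; python3 -m creep '0 0 0 0 .003;0 0 0 0 .003;0 0 0 0 .003' 25
python3 - <<'E'
from h import *
save("scene","e1.png",(110,150,240,340),3.1)
E
```

```text
time_s: 13.68
tool_pos: [0.4989, -0.3093, 0.1432]
tool_rot: [179.9, 0.0, 97.0]
force: [-0.1, -0.0, 0.2]
grip_width: 0.0161
grasp_force: 0.0
time_s: 14.05
tool_pos: [0.4987, -0.3091, 0.1429]
tool_rot: [180.0, 0.0, 97.0]
force: [0.1, 0.5, 2.7]
grip_width: 0.0096
grasp_force: 25.0
```

View pics/e1.png

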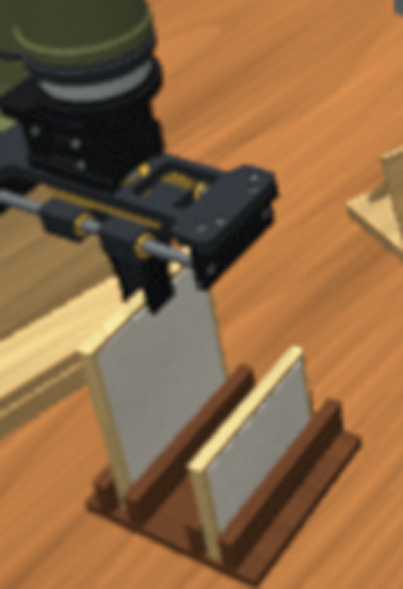

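The fingers clamp the top of the tall panel, crop (155,290), at a width of 9.6 mm. I lift it straight up.

```bash
python3 -m creep '0 0 .01 0 .003;0 0 .02 0 .003;0 0 .03 0 .003;0 0 .03 0 .003;0 0 .04 0 .003;0 0 .03 0 .003;0 0 0 0 .003;0 0 0 0 .003'
cat > m3.py <<'E'
from fit import *
np.set_printoptions(precision=4,suppress=True)
I={c:cams.read_camera(c) for c in("scene","top")}
m={}
for c,xy in(("scene",(258,215)),("top",(246,212))):
    r=getmask("stand",c,np.array(xy)); m[c]=(up(r[0]),up(r[0]*0)); print(r[1:])
print("stand",run(STAND,m,[.5413,.0316,-.29])); print("z",run(STAND,m,[.5413,.0316,-.29,0.]))
ob=get_obs(); print(ob["time_s"],ob["tool_pos"],ob["tool_rot"],ob["force"])
r=finder.tip_of("tall_panel","scene"); print([(d["xy"],d["p"]) for d in r], proj("scene",ob["tool_pos"]-[0,0,.131]))
r=finder.masks_of("tall_panel","scene"); M=r[0]["mask"].astype(np.uint8); print(r[0]["xy"],M.sum())
# lower half only: ignore rows near fingers
ig=np.zeros_like(M); v=int(proj("scene",ob["tool_pos"])[1])+4; ig[:v]=1
p0=[*ob["tool_pos"][:2],np.radians(ob["tool_rot"][2]-90),ob["tool_pos"][2]-.131]
print("panel",p0,run(TALL,{"scene":(up(M),up(ig))},p0))
E
python3 m3.py
```

```text
time_s: 15.1
tool_pos: [0.4982, -0.3087, 0.3021]
tool_rot: [-180.0, -0.0, 97.0]
force: [0.1, 0.5, -1.3]
grip_width: 0.0096
grasp_force: 25.0
(0.86, [259.9, 214.0])
(0.83, [246.4, 213.6])
stand (array([ 0.5412,  0.033 , -0.2931]), np.float64(0.9601168909756991))
z (array([ 0.5417,  0.0327, -0.2955,  0.0006]), np.float64(0.9600337214682604))
15.3 [ 0.4981 -0.3086  0.3014] [-179.9008   -0.0556   97.0449] [-0.0243  1.1508 -2.0313]
[([153.3, 244.8], 0.86)] [156.7282 243.2834]
[145.0, 211.8] 3405
panel [np.float64(0.4980679255564604), np.float64(-0.30858046816164464), np.float64(0.12295743884239638), np.float64(0.17041259229916694)] (array([ 0.5001, -0.3121,  0.1206,  0.172 ]), np.float64(0.9800140490811448))
```

```bash
python3 -m creep '0 .015 0 0 .003;.005 .035 0 -2 .003;.006 .045 0 -4 .003;.008 .05 0 -4 .003;.008 .05 0 -4 .003;.008 .05 0 -4 .003;.008 .045 0 -4 .003;.0046 .035 0 -1.8 .003'; python3 -m creep '.003 .017 0 0 .003;0 0 0 0 .003;0 0 -.03 0 .003;0 0 -.04 0 .003;0 0 -.03 0 .003;0 0 -.02 0 .003;0 0 0 0 .003;0 0 0 0 .003'
cat > m4.py <<'E'
from fit import *
np.set_printoptions(precision=4,suppress=True)
I={c:cams.read_camera(c)[:,:,::-1] for c in("scene","top")}
import sys
ob=get_obs(); print(ob["time_s"],ob["tool_pos"],ob["tool_rot"],ob["force"])
M=finder.masks_of("tall_panel","scene")[0]["mask"].astype(np.uint8)
ig=np.zeros_like(M); v=int(proj("scene",ob["tool_pos"])[1])+4; ig[:v]=1
p0=[*ob["tool_pos"][:2],np.radians(ob["tool_rot"][2]-90),ob["tool_pos"][2]-.131]
x,f=run(TALL,{"scene":(up(M),up(ig))},p0); print("panel",p0,x,f)
d=x[:2]-[.5412,.0328]; c,s=np.cos(-.2935),np.sin(-.2935); print("local",c*d[0]+s*d[1],-s*d[0]+c*d[1],np.degrees(x[2]+.2935))
cv2.imwrite("pics/"+sys.argv[1],cv2.resize(I["scene"][110:250,200:340],None,fx=4.2,fy=4.2,interpolation=cv2.INTER_CUBIC))
E
python3 m4.py f1.png
```

```text
time_s: 16.4
tool_pos: [0.5457, 0.0197, 0.3025]
tool_rot: [-180.0, -0.0, 73.4]
force: [0.4, -0.8, -0.7]
grip_width: 0.0094
grasp_force: 25.0
time_s: 17.4
tool_pos: [0.5498, 0.0317, 0.1838]
tool_rot: [179.9, -0.0, 73.1]
force: [-0.4, 0.1, -0.7]
grip_width: 0.0095
grasp_force: 25.0
17.5 [0.55   0.0324 0.184 ] [179.8755  -0.0571  73.1926] [-0.0516  0.8067 -1.2598]
panel [np.float64(0.5500001674606805), np.float64(0.03239107025386903), np.float64(-0.2933445538616674), np.float64(0.053014768489513586)] [ 0.5484  0.0298 -0.2852  0.0555] 0.9710190229525766
local 0.007802349799773175 -0.0008053852814371176 0.4763787004826812
```

View pics/f1.png

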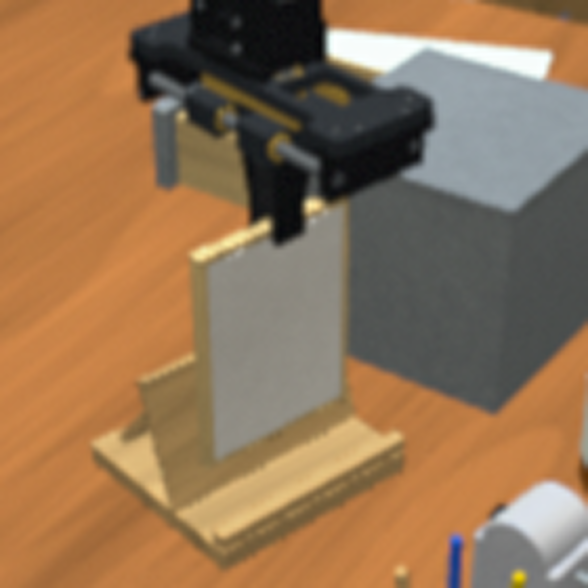

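The panel hangs square over the stand: bottom edge crop (215,455)–(350,405), behind the lip and in front of the backrest. I lower it.

```bash
python3 -m creep '0 0 -.015 0 .003;0 0 -.01 0 .003;0 0 -.004 0 .003;0 0 -.003 0 .003;0 0 0 0 .003;0 0 0 0 .003'; python3 -m creep '0 0 -.001 0 .003;0 0 -.001 0 .003;0 0 0 0 .003;0 0 0 0 .003'
```

```text
time_s: 18.3
tool_pos: [0.5494, 0.033, 0.1509]
tool_rot: [180.0, -0.0, 73.2]
force: [0.3, -1.0, -0.4]
grip_width: 0.0096
grasp_force: 25.0
time_s: 18.8
tool_pos: [0.5493, 0.0331, 0.1488]
tool_rot: [180.0, -0.0, 73.2]
force: [0.2, 1.1, 0.1]
grip_width: 0.0098
grasp_force: 25.0
```

```bash
python3 -m creep '0 0 -.001 0 .003;0 0 0 0 .003;0 0 0 0 .003'; python3 -m creep '0 0 -.001 0 .003;0 0 0 0 .003;0 0 0 0 .003'
```

```text
time_s: 19.18
tool_pos: [0.55, 0.0329, 0.1488]
tool_rot: [179.9, -0.1, 73.2]
force: [-1.0, 0.1, 5.8]
grip_width: 0.0099
grasp_force: 25.0
time_s: 19.55
tool_pos: [0.5506, 0.0328, 0.1488]
tool_rot: [179.8, -0.1, 73.2]
force: [-0.8, -1.8, 9.9]
grip_width: 0.0094
grasp_force: 25.1
```

It rests on the ledge. I loosen the fingers slightly and lean it back, cradled between them.

```bash
python3 -m creep '0 0 .002 0 .003;0 0 0 0 .009;0 0 0 0 .014;0 0 0 0 .014;-.0038 .0012 0 0 .014;-.0038 .0012 0 0 .014;-.0038 .0012 0 0 .016;0 0 0 0 .016' 5; python3 m4.py f2.png
```

```text
time_s: 20.55
tool_pos: [0.5374, 0.0369, 0.1486]
tool_rot: [-180.0, -0.0, 73.3]
force: [-0.6, 0.3, 0.3]
grip_width: 0.0158
grasp_force: 0.0
20.65 [0.5377 0.0367 0.1487] [179.9846  -0.0093  73.2487] [ 0.5029 -0.4416 -0.255 ]
panel [np.float64(0.5377453634578416), np.float64(0.036666838694675026), np.float64(-0.29236449849938806), np.float64(0.01768996133868858)] [ 0.5449  0.0257 -0.28    0.0187] 0.9472715600256795
local 0.005556546796939835 -0.005687229881637785 0.7729729732090586
```

View pics/f2.png

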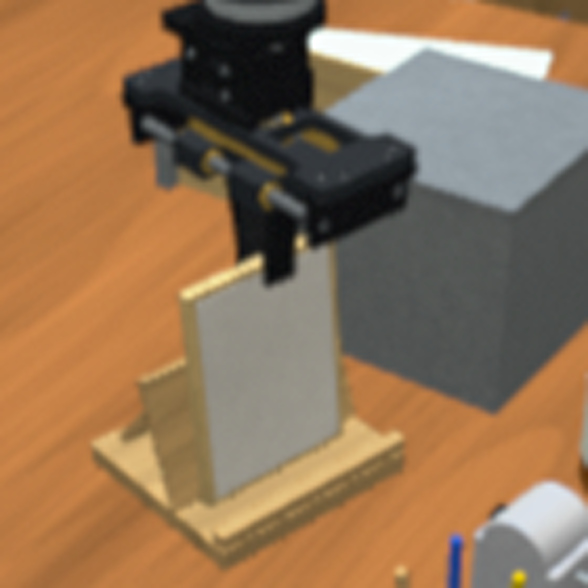

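The panel is tilting back with its foot still near the backrest, bottom at (215,500)–(345,430). I continue the lean.

```bash
python3 -m creep '-.0057 .0018 0 0 .018;-.0057 .0018 0 0 .02;-.0057 .0018 0 0 .022;-.0057 .0018 0 0 .024;-.0057 .0018 0 0 .026;-.005 .0015 0 0 .029;-.002 .0006 0 0 .030;0 0 0 0 .030'; python3 -m creep '0 0 0 0 .03;0 0 0 0 .03'
cat > m5.py <<'E'
from fit import *
np.set_printoptions(precision=4,suppress=True)
import sys
from scipy.optimize import minimize
I={c:cams.read_camera(c)[:,:,::-1] for c in("scene","top")}
M=finder.masks_of("tall_panel","scene")[0]["mask"].astype(np.uint8); ig=M*0
if len(sys.argv)>2: ig[:int(sys.argv[2])]=1
# pivot: rear bottom edge at local (a,b,18mm), extra yaw w, tilt t
def f(q):
    a,b,w,t=q; P=box(0,10,-60,60,0,160); c,s=np.cos(t),np.sin(t)
    P=np.c_[P[:,0]*c-P[:,2]*s, P[:,1], P[:,0]*s+P[:,2]*c+.018]
    cw,sw=np.cos(w),np.sin(w); P=np.c_[P[:,0]*cw-P[:,1]*sw+a,P[:,0]*sw+P[:,1]*cw+b,P[:,2]]
    return [P]
m={"scene":(up(M),up(ig))}
if len(sys.argv)<=2:
    r=finder.masks_of("tall_panel","top"); r=[d for d in r if np.hypot(d["xy"][0]-246,d["xy"][1]-208)<25]
    if r: m["top"]=(up(r[0]["mask"].astype(np.uint8)),up(ig)); print("top mask",r[0]["p"],r[0]["xy"])
ST=[.5412,.0328,-.2935]
g=lambda q:iou(ST,f(q),m)
q=np.array([.003,0,0,.31])
for k in(1,.3):
    sx=np.vstack([q]+[q+np.eye(4)[i]*[.006,.006,.05,.05][i]*k for i in range(4)])
    r=minimize(g,q,method="Nelder-Mead",options=dict(initial_simplex=sx,maxiter=150,xatol=2e-4,fatol=1e-4)); q=r.x
print("a,b mm",q[:2]*1000,"yaw,tilt",np.degrees(q[2:]),-r.fun)
cv2.imwrite("pics/"+sys.argv[1],np.hstack([cv2.resize(I[c][y:y+d,x:x+d],(400,400),interpolation=cv2.INTER_CUBIC) for c,x,y,d in(("scene",200,120,130),("top",205,165,90))]))
E
python3 m5.py g1.png 195
```

```text
time_s: 21.7
tool_pos: [0.5023, 0.0478, 0.1487]
tool_rot: [180.0, -0.0, 73.2]
force: [-0.3, -0.6, 1.0]
grip_width: 0.0299
grasp_force: 0.0
time_s: 21.95
tool_pos: [0.5024, 0.0476, 0.1485]
tool_rot: [180.0, 0.0, 73.2]
force: [1.1, -0.4, 0.5]
grip_width: 0.0301
grasp_force: 0.0
a,b mm [1.3238 0.5404] yaw,tilt [ 0.4648 19.5003] 0.9722403077833679
```

```bash
python3 -m creep '0 0 .005 0 .03;0 0 .01 0 .03;0 0 .02 0 .03;0 0 .03 0 .03;0 0 .04 0 .03;-.01 -.04 .02 0 .03;-.01 -.05 0 0 .03;-.01 -.05 0 0 .03'; python3 -m creep '0 -.05 0 0 .03;0 -.05 0 0 .03;0 0 0 0 .03'; python3 m5.py g2.png
```

```text
time_s: 23.1
tool_pos: [0.4722, -0.0938, 0.2749]
tool_rot: [179.9, -0.1, 73.3]
force: [-0.6, -0.4, -0.1]
grip_width: 0.0301
grasp_force: 0.0
time_s: 23.48
tool_pos: [0.4712, -0.1973, 0.2747]
tool_rot: [179.9, 0.1, 72.8]
force: [0.3, 0.5, -0.3]
grip_width: 0.0299
grasp_force: 0.0
top mask 0.82 [246.3, 211.5]
a,b mm [ 2.3765 -1.791 ] yaw,tilt [ 0.7529 18.6819] 0.9437965942976528
```

View pics/g2.png

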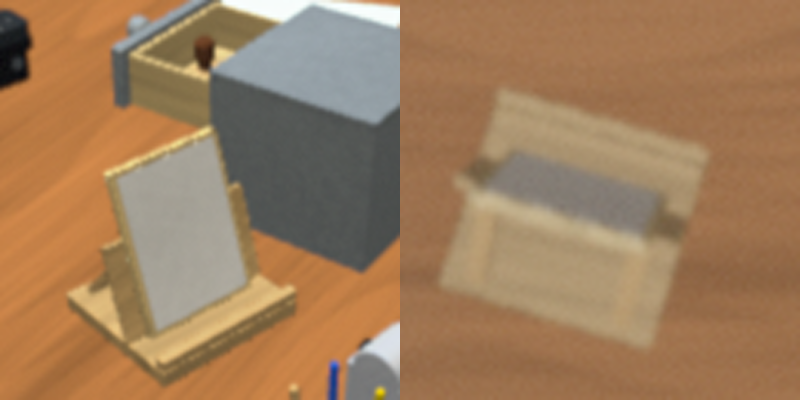

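The panel leans square and centred on the stand: within 2 mm sideways, less than 1° of turn, about 18.7° of tilt. The stamp stands in the drawer at (205,50), and the gripper is clear.

```bash
python3 -c "
from cell import ticket; print(ticket.sign_off())"
```

```text
the job is handed in; nothing more can be done
None
```

The job is handed in at about 23.5 s of the 61 s allowed: the stamp stands in the open drawer, and the tall panel leans on the small wooden stand, within 2 mm of the middle and under 1° off square.

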